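# Snap the chuck onto the turntable

### The job

A raw clay pot is standing on the turntable hub, where the green chuck belongs: first lift it off, stand it upright on the white plaster disc on the ware board and let it go. Then fit the green chuck over the hub and press it straight down until it clicks past the spring catches and sits flush on the wheel head, and keep pressing it down firmly: the job ends while you still hold the chuck and push it down. Do not tip any pot over, and leave the other two pots, the jar and the brush where they are.

Things in the scene. Friction and masses are not known exactly. Their poses are not given: they have to be found in the camera images.
- turntable: Bench turntable, fixed, wheel locked, left or right of the robot: grey foot; aluminium wheel head 170 mm across, its flat top 60 mm above the bench; on it a dark steel hub 43 mm across, 28 mm high (top at 88 mm, edge bevelled). Four steel spring catches slope out of its side, to 54 mm across 8 mm above the head. Origin: on the bench under the centre; z up.
- seat (a point): Centre of the wheel head's top face (60 mm above the bench), on the hub's axis: where the centre of the chuck's underside lies when it is home. The head is hard.
- chuck: Green plastic chuck, about 0.2 kg, upright on the bench between turntable and board, 76 mm high, round about z (fits at any yaw). Skirt 72 mm across, 36 mm high; above it a neck 48 mm across, 36 to 76 mm (black rubber rim on top). Skirt hollow from below, 30 mm deep: at the mouth a rounded lip of 48 mm bore, 4 mm high, above it a recess 58 mm wide. Origin: centre of its underside.
- chuck_grip (a point): Grip point on the chuck's axis, 58 mm above its underside, half-way up the neck, for a grasp from above; fingertips may stand on the skirt's 12 mm wide shoulder. Fingers closing along the robot's x axis or any other have room.
- nose0 (a joint): Spring catch 0: 0 = out, up to 0.006 m pushed in. The chuck's lip meets the catches with its underside about 14 mm above the head; the push needed rises to about 10 N (8 to 14), then drops suddenly about 6 mm above the head as the catches snap out over the lip (back to 0); they pull the chuck down, which is then free down to the head. Pulling off is harder.
- nose1 (a joint): Spring catch 1, as nose0.
- nose2 (a joint): Spring catch 2, as nose0.
- nose3 (a joint): Spring catch 3, as nose0.
- pot: Raw grey-lilac clay pot, about 0.16 kg, upright on top of the hub. 82 mm high; foot 56 mm across, widest 62 mm at 26 mm height, narrowing to 38 mm at 56 mm; above that a straight neck 34 mm across (56 to 80 mm), to be gripped from above at about 68 mm height. Origin: centre of its foot; z up; round about z.
- ware_board: Cream hollow board fixed on the bench on the other side: 140 mm (its x) by 340 mm (its y), top 30 mm above the bench. Origin: centre of its underside. Along its y axis, 105 mm apart, are three places: two hold pot_a and pot_b, one the plaster disc. Fingers that close along the board's x axis clear the neighbours.
- plaster_disc: Round white plaster disc, 90 mm across, 8 mm thick, fixed on the ware board in one of the three places. Origin: centre of its underside (30 mm above the bench); its top is 38 mm above the bench.
- pot_a: Other raw clay pot, paler, same shape as pot, standing on the ware board; to be left alone. Origin: centre of its foot.
- pot_b: Other raw clay pot, paler, same shape as pot, standing on the ware board; to be left alone. Origin: centre of its foot.
- jar: White glaze jar with black lid, 60 mm across, 85 mm high, on the bench beyond the chuck; to be left alone. Origin: centre of its underside.
- brush: Brush, 130 mm long, lying on the bench beyond the chuck; to be left alone. Origin: middle of its length, on the bench.
Mind the look-alikes: they are no part of the job. What is shaped like the pot but red is not meant.

How it is judged:
By the outcome, as a careful person would: the job done as asked, in the order asked, and still so for the second after the job is handed in, while the arm keeps its last pose, push and grip.
It also fails if it takes over 64 s, if anything falls off the work surface, if the arm or the gripper's body presses on something with over 40 N, if the wrist force passes 120 N, or if a joint passes its speed limit or range.

### The arm

A 6-joint arm with a two-finger parallel gripper is mounted at the origin on the work surface. World frame = base frame: x ahead of the robot, y to its left, z up, the work surface at z = 0. Lengths are in m, angles in degrees, forces in N, time in s.
With the tool pointing down it reaches from about 0.375 to 0.9 m from the base axis. Payload 3.1 kg.
Tool frame: the origin (TCP) lies where the fingers leave the gripper's body, on its centre line; the fingertips stand 70 mm ahead of it and the grasp point (between the pads) lies 51 mm ahead of it; y points along the fingers, z is the direction in which the jaws open and shut, and the axes are right-handed (so a half turn about y gives the same grasp; the last joint's range is limited). The gripper opens to 87 mm and grips with 3 to 60 N. Pads are 19 mm wide; open, the fingers measure 117 mm over their backs; the gripper's body (75 mm by 190 mm) begins 51 mm behind the grasp point.
Start: joints at [-80.071, 30.224, 82.088, -0, 67.689, -10.227], TCP at [0.215, -0.587, 0.292] pointing down, gripper open.
Joint ranges: [-176.69, 176.69], [-43.24, 126.21], [12.49, 139.97], [-82, 262], [0, 151.66], [-163.58, 163.58]. Speed limits (degrees/s): [159.86, 159.86, 180, 180, 180, 180].

### API

Orientations are given as a 3x3 rotation matrix whose columns are the frame's x, y, z axes.
In Python, from rig import bot gives the robot as it stands.
- The arm moves only by the shell command python3 -m pendant 'ROWS'. ROWS is JSON, a list of rows, each a list of 3 entries, a list of its own where there are three numbers: the shift along the tool's x, y, z in cm, then the turn, a rotation vector about the tool's x, y, z in rad, then the closure, from 0 (fully open) to 1 (shut). In form: [[[dx, dy, dz], [ax, ay, az], jaw], ...]. A call has 1 to 20 rows; each row shifts and turns the commanded pose from where the row before left it, along the tool's axes as they then stand; what a row does not reach is not made up. A row lasts 1/12 s, in which the tool goes at most 41.7 mm and 7.16 degrees, less where a joint would pass 70% of its speed; a pose out of reach is approached as far as the arm can. A call with a gripper value outside its range is refused whole. The fingers move at their own pace and stop on an object; the grip force is fixed at half the most. Time passes only in rows, so rows that do not move let the fingers close. It gives the time, the measured TCP pose, the force and the opening at its end, in the units of the state.
- bot.read_state(): the state, without advancing time (a new reading comes with each control period).
- bot.capture(name): name is "side" or "top"; returns a dict with "img" (480x640x3 uint8, red, green, blue), "fx", "fy", "cx", "cy" (pixels), "k1" (the pictures are not rectified: a ray, as slopes to the right and down, at radius r is drawn at 1 + k1 r^2 times it, then the intrinsics apply), "R" (3x3) and "t" (3): a world point X has camera coordinates R X + t. Camera axes: x right, y down, z forward; pixel columns grow to the right and rows downward; lengths in m; the calibration is good to about 2 mm. A picture is of the moment at which its call begins. There is no depth.
- bot.hand_in(): hands the job in, once; it reports no verdict.
The state is a dict: "time_s": time; "joint_positions": joint angles; "qvel": joint speeds; "tau": joint torques, N m; "position": TCP position; "tcp_rot": TCP orientation; "force": force on the tool from outside, world axes, zero at the start; "moment": the same for the moment, N m; "opening": opening from 0.0 (shut) to 1.0 (fully open).
Only numpy, scipy, OpenCV 4.12 (cv2) and the standard library are available. Lean on these libraries where they do the work, as an engineer would, in place of code of your own. Each camera call takes 0.05 s, during which the arm holds its last target.

## Working session

There is one attempt and no reset: what is moved stays moved. The work goes in short steps, Python scripts to look and compute and a shell command to move; the robot and the scene stay as the last step left them, time stands still between calls to the robot, and variables do not carry over. Pictures are saved under pics/ and viewed, and the job is handed in when it is done.

```bash
ls; mkdir -p pics
python3 - <<'E'
from rig import bot
import cv2,numpy as np
s=bot.read_state()
for k,v in s.items(): print(k,np.round(v,3).tolist())
for n in("side","top"):
    c=bot.capture(n); cv2.imwrite(f"pics/{n}0.png",c["img"][:,:,::-1])
    print(n,{k:np.round(v,4).tolist() for k,v in c.items() if k!="img"})
E
```

```text
pics
time_s 0.0
joint_positions [-80.072, 30.277, 82.156, -0.002, 67.689, -10.226]
qvel [-0.057, 0.036, -0.051, 0.014, 0.007, -0.049]
tau [-0.001, -44.004, -17.659, 0.063, 0.058, -0.0]
position [0.215, -0.586, 0.291]
tcp_rot [[-0.939, -0.0, 0.345], [-0.345, 0.002, -0.939], [-0.0, -1.0, -0.002]]
force [1.12, -0.451, 0.107]
moment [-0.02, -0.009, -0.019]
opening 0.997
side {'fx': 618.0922, 'fy': 618.0922, 'cx': 316.6884, 'cy': 227.1845, 'k1': -0.1028, 'R': [[-0.9904, -0.1371, 0.0158], [-0.1071, 0.6916, -0.7143], [0.087, -0.7092, -0.6996]], 't': [0.5248, 0.1226, 1.2822]}
top {'fx': 435.7139, 'fy': 435.7139, 'cx': 320.387, 'cy': 246.0425, 'k1': -0.092, 'R': [[-0.0112, -0.9999, 0.0009], [-0.9902, 0.011, -0.1393], [0.1393, -0.0024, -0.9902]], 't': [0.0038, 0.5359, 1.0583]}
```

View pics/side0.png

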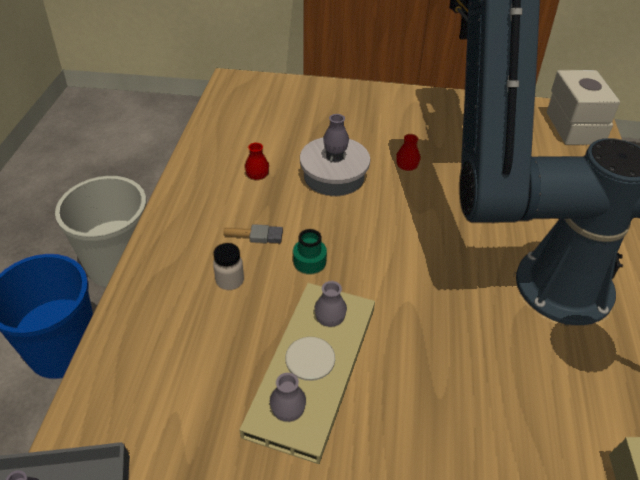

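View pics/top0.png

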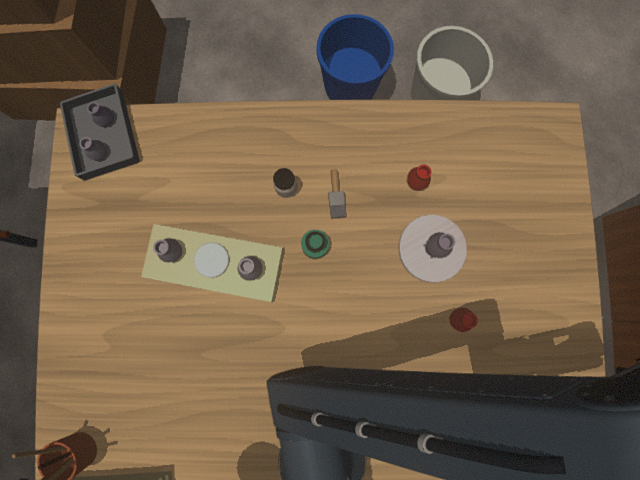

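The lilac pot stands on the turntable hub at side (337,137) / top (440,244). There are red look-alikes at side (257,162) and (408,152), two pale pots on the board at side (331,305) and (288,398), and two more in a tray at top (100,115) and (95,150). The pot on the hub is the one meant: it is the only grey-lilac pot on the turntable. The disc is at side (310,358) and the chuck at side (310,252). I'll confirm this in enlarged crops.

Run:
```python
import cv2,numpy as np
a=cv2.imread("pics/side0.png");b=cv2.imread("pics/top0.png")
def cr(im,x,y,w,h,f): return cv2.resize(im[y:y+h,x:x+w],None,fx=f,fy=f,interpolation=cv2.INTER_CUBIC)
cv2.imwrite("pics/c1.png",np.hstack([cr(a,285,100,100,100,4),cr(b,385,200,100,100,4)]))
cv2.imwrite("pics/c2.png",np.hstack([cr(a,270,210,80,80,5),cr(b,276,204,80,80,5)]))
cv2.imwrite("pics/c3.png",cr(a,240,270,150,150,4)); cv2.imwrite("pics/c4.png",cr(b,130,210,160,100,5))
```

```text
(no output)
```

View pics/c1.png

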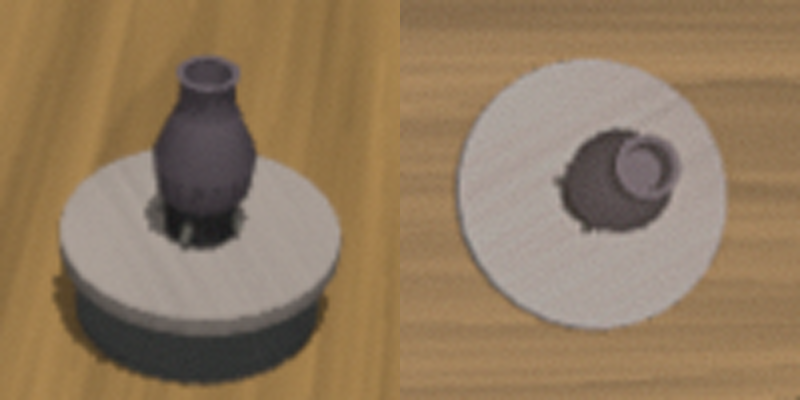

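View pics/c2.png

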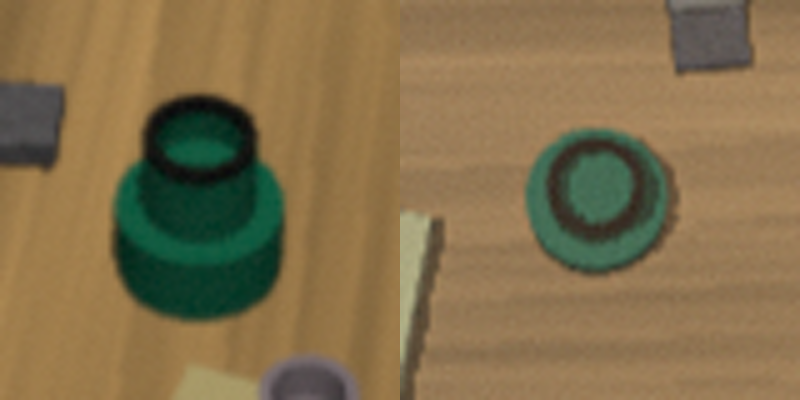

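View pics/c3.png

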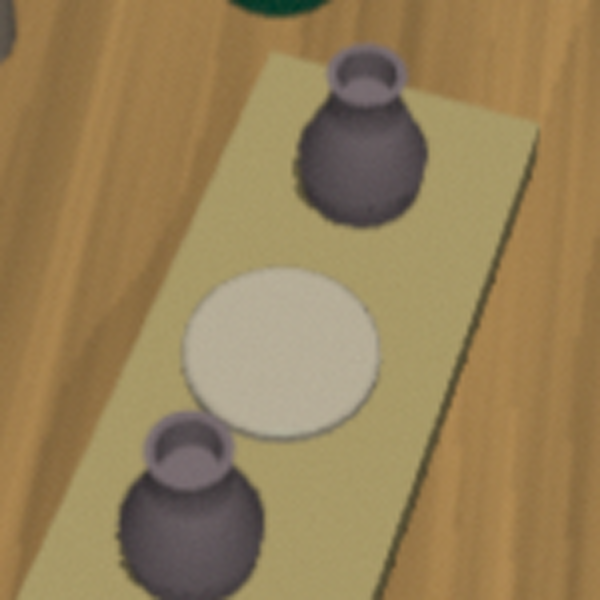

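View pics/c4.png

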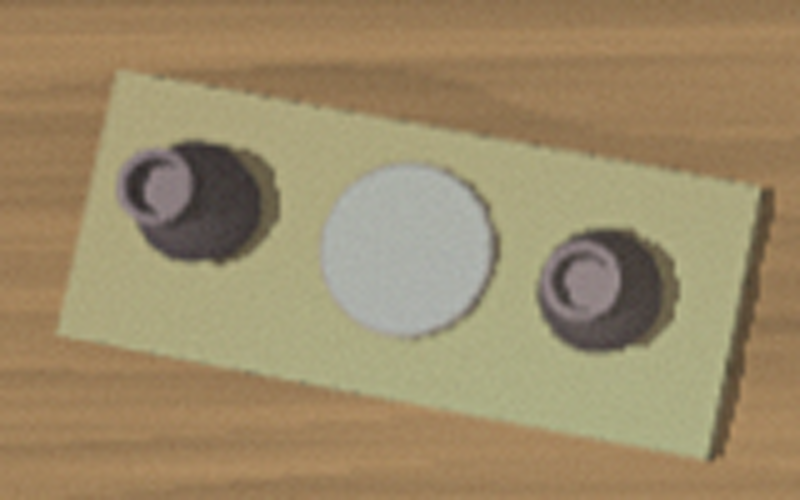

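Crops confirm it: the lilac pot is on the dark hub (rim at side px (337,118), top px (446.5,241.5)), and the green chuck has a black rim. The disc is the empty middle place on the board. Next I fit circles of known size and height to the extents I read off.

```bash
cat > h.py <<'E'
import numpy as np,cv2
from scipy.optimize import least_squares
from rig import bot
def load():
    C={}
    for n in("side","top"):
        c=bot.capture(n);C[n]=c
    return C
def proj(c,X):
    K=np.array([[c["fx"],0,c["cx"]],[0,c["fy"],c["cy"]],[0,0,1.]])
    R=np.array(c["R"]);t=np.array(c["t"],float)
    return cv2.projectPoints(np.atleast_2d(X).astype(float),cv2.Rodrigues(R)[0],t,K,np.array([c["k1"],0,0,0.]))[0][:,0]
def ext(c,x,y,z,r):
    a=np.linspace(0,2*np.pi,181)
    p=proj(c,np.c_[x+r*np.cos(a),y+r*np.sin(a),0*a+z])
    return np.r_[p.min(0),p.max(0)]
def src(box,off,f): # crop x0,y0,x1,y1
    b=np.array(box,float); return (b+.5)/f-.5+np.array([*off,*off])
def fit(c,box,z,r,guess=(.55,0)):
    f=lambda p: np.nan_to_num(ext(c,*p,z,r))-box
    s=least_squares(f,guess); return s.x,s.fun
E
python3 - <<'E'
from h import *
C=load()
M={"pot":(.170,.019,((178,56,241,93),(285,100),4),((213,134,281,199),(385,200),4)),
"head":(.060,.085,((60,149,341,322),(285,100),4),((58,58,327,329),(385,200),4)),
"chuckrim":(.076,.024,((143,95,257,185),(270,210),5),((147,137,248,242),(276,204),5)),
"chuckskirt":(.036,.036,None,((127,128,268,272),(276,204),5)),
"disc":(.038,.045,((183,266,380,438),(240,270),4),((321,162,494,337),(130,210),5)),
"pa":(.112,.019,((328,44,405,104),(240,270),4),((539,238,622,322),(130,210),5)),
"pb":(.112,.019,((145,410,233,490),(240,270),4),((118,147,197,228),(130,210),5))}
for k,(z,r,a,b) in M.items():
    for n,v in(("side",a),("top",b)):
        if v:
            p,e=fit(C[n],src(*v),z,r); print(k,n,np.round(p*1000,1),"res px",np.round(e,2))
# board corners on top image z=.03
from itertools import product
c=C["top"]
for u in((118,70),(765,187),(713,461),(58,334)):
    q=[(u[0]+.5)/5-.5+130,(u[1]+.5)/5-.5+210]
    s=least_squares(lambda p:proj(c,[p[0],p[1],.03])[0]-q,(.5,.3)); print(np.round(s.x*1000,1))
E
```

```text
pot side [ 524.5 -280.6] res px [-0.43 -0.12  0.44  0.1 ]
pot top [ 525.  -282.9] res px [ 0.11 -0.3  -0.11  0.3 ]
head side [ 525.2 -275.7] res px [-0.29 -0.33  0.29  0.24]
head top [ 525.7 -281. ] res px [-0.25 -0.1   0.25  0.09]
chuckrim side [543.5  15.9] res px [-0.33  0.67  0.33 -0.64]
chuckrim top [541.8  10.6] res px [ 0.22  0.74 -0.22 -0.73]
chuckskirt top [542.6  11. ] res px [-0.18  0.27  0.18 -0.27]
disc side [504.2 276.8] res px [-0.48  0.34  0.48 -0.34]
disc top [504.9 273.4] res px [-0.38 -0.28  0.37  0.27]
pa side [481.  172.9] res px [-0.82 -0.55  0.82  0.5 ]
pa top [481.3 172.8] res px [ 0.2   0.29 -0.2  -0.29]
pb side [527.4 378. ] res px [-0.89 -0.34  0.89  0.3 ]
pb top [527.1 375.6] res px [ 0.08  0.16 -0.08 -0.16]
[600.4 429.6]
[535.6  93.5]
[397.9 119.5]
[463.9 455.3]
```

```bash
python3 -m pendant '[[[0,0,0],[0,-0.113,0],0],[[0,0,0],[0,-0.113,0],0],[[0,0,0],[0,-0.113,0],0],[[0,0,0],[0,-0.113,0],0],[[0,0,0],[0,-0.113,0],0],[[0,0,0],[0,-0.113,0],0],[[0,0,0],[0,-0.113,0],0],[[0,0,0],[0,-0.113,0],0],[[0,0,0],[0,-0.113,0],0],[[0,0,0],[0,0,0],0]]'
```

```text
time_s: 1.03
position: [0.2153, -0.5865, 0.292]
tcp_rot: [[-0.199, -0.0, 0.98], [-0.98, 0.001, -0.199], [-0.001, -1.0, -0.0]]
force: [0.1, 0.8, 0.3]
opening: 1.001
```

```bash
python3 -m pendant '[[[-1.5,0,1],[0,0,0],0],[[-3,0,2.02],[0,0,0],0],[[-3,0,2.02],[0,0,0],0],[[-3,0,2.02],[0,0,0],0],[[-3,0,2.02],[0,0,0],0],[[-3,0,2.02],[0,0,0],0],[[-3,0,2.02],[0,0,0],0],[[-3,0,2.02],[0,0,0],0],[[-3,0,2.02],[0,0,0],0],[[-3,0,2.02],[0,0,0],0],[[-3,0,2.02],[0,0,0],0],[[-3,0,2.02],[0,0,0],0],[[-1.6,0,1.05],[0,0,0],0],[[0,0,0],[0,0,0],0],[[0,0,0],[0,0,0],0]]'
cat > v.py <<'E'
import sys
from h import *
# args: tag sx sy tx ty  half
tag,sx,sy,tx,ty,w=sys.argv[1],*map(int,sys.argv[2:7])
C=load(); f=400/(2*w); o=[]
for n,x,y in(("side",sx,sy),("top",tx,ty)):
    o.append(cv2.resize(C[n]["img"][y-w:y+w,x-w:x+w,::-1],(400,400),interpolation=cv2.INTER_CUBIC))
cv2.imwrite(f"pics/{tag}.png",np.hstack(o))
E
python3 v.py a1 335 130 440 240 80
```

```text
time_s: 2.28
position: [0.526, -0.2799, 0.2921]
tcp_rot: [[-0.199, -0.001, 0.98], [-0.98, 0.0, -0.199], [-0.0, -1.0, -0.001]]
force: [-0.7, -0.8, 0.8]
opening: 0.999
```

View pics/a1.png

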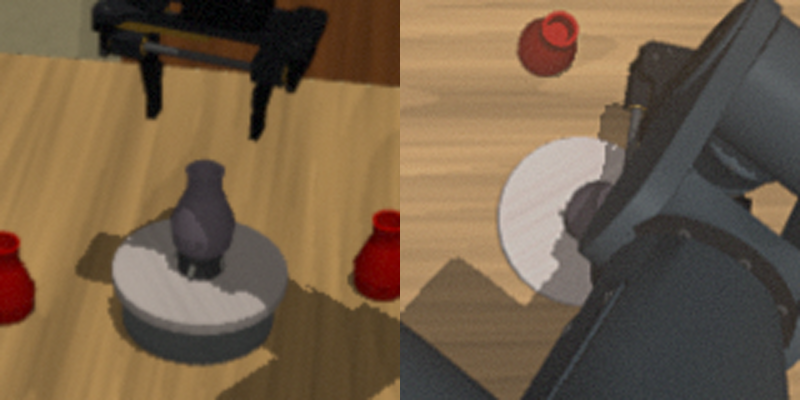

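The side crop shows the fingers straddling the pot neck line, with the pot rim at crop (206,170) and the fingertips at (150,110) and (258,135). I'll descend and grip.

```bash
python3 -m pendant '[[[0.15,1,0],[0,0,0],0],[[0,1.5,-0.05],[0,0,0],0],[[0,1.5,0],[0,0,0],0],[[0,1.5,0],[0,0,0],0],[[0,1.5,0],[0,0,0],0],[[0,1,0],[0,0,0],0],[[0,0.5,0],[0,0,0],0],[[0,0,0],[0,0,0],0],[[0,0,0],[0,0,0],0]]'; python3 v.py a2 335 130 440 240 60
```

```text
time_s: 3.13
position: [0.5246, -0.2836, 0.2072]
tcp_rot: [[-0.202, 0.0, 0.979], [-0.979, 0.0, -0.202], [-0.0, -1.0, 0.0]]
force: [-0.2, -0.8, 0.2]
opening: 1.0
```

View pics/a2.png

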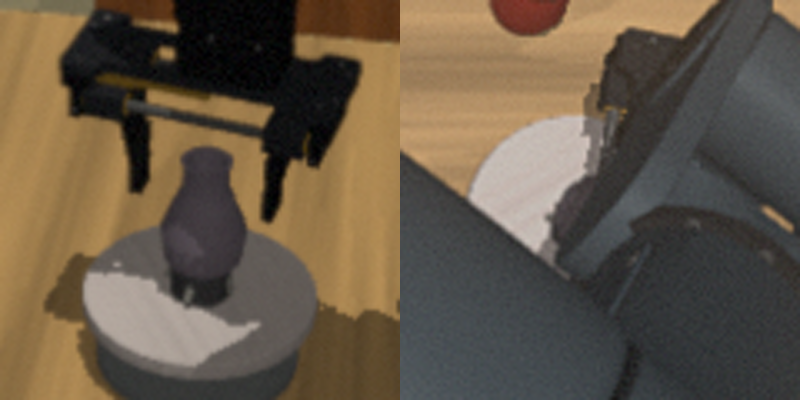

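```bash
python3 -m pendant '[[[-0.2,0,0],[0,0,0],0],[[0,0,0],[0,0,0],0],[[0,0,0],[0,0,0],0],[[0,0,0],[0,0,0],0.3],[[0,0,0],[0,0,0],0.5],[[0,0,0],[0,0,0],0.7],[[0,0,0],[0,0,0],0.85],[[0,0,0],[0,0,0],1],[[0,0,0],[0,0,0],1],[[0,0,0],[0,0,0],1],[[0,0,0],[0,0,0],1],[[0,0,0],[0,0,0],1]]'
```

```text
time_s: 4.23
position: [0.525, -0.281, 0.2071]
tcp_rot: [[-0.201, -0.0, 0.98], [-0.98, 0.0, -0.201], [-0.0, -1.0, -0.001]]
force: [-0.4, 0.2, -0.8]
opening: 0.461
```

```bash
python3 -m pendant '[[[0,0,0],[0,0,0],1],[[0,0,0],[0,0,0],1],[[0,0,0],[0,0,0],1],[[0,0,0],[0,0,0],1]]'
```

```text
time_s: 4.57
position: [0.5251, -0.2811, 0.2071]
tcp_rot: [[-0.201, -0.0, 0.98], [-0.98, 0.0, -0.201], [-0.0, -1.0, -0.0]]
force: [-0.1, 0.1, -0.8]
opening: 0.46
```

```bash
python3 v.py a3 335 120 440 240 35
```

```text
(no output)
```

View pics/a3.png

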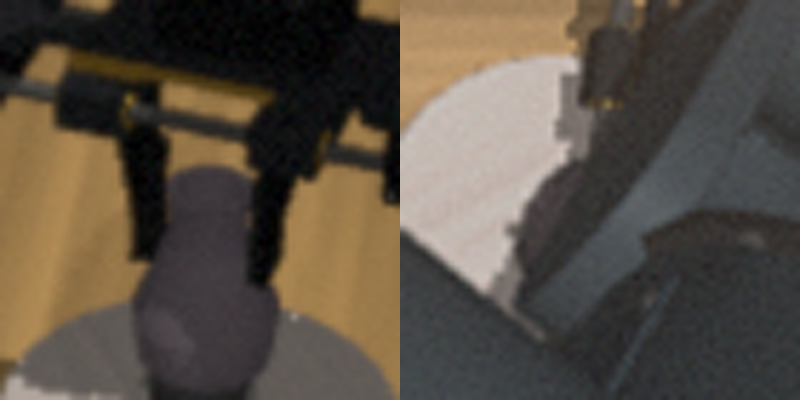

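The fingertips bear on the tapered shoulder (opening 40 mm instead of 34 mm). I'll open slightly, go up 6 mm and grip the straight neck.

```bash
python3 -m pendant '[[[0,0,0],[0,0,0],0.45],[[0,0,0],[0,0,0],0.4],[[0,0,0],[0,0,0],0.4],[[0,0,0],[0,0,0],0.4],[[0,-0.3,0],[0,0,0],0.4],[[0,-0.3,0],[0,0,0],0.4],[[0,0,0],[0,0,0],0.4],[[0,0,0],[0,0,0],0.6],[[0,0,0],[0,0,0],1],[[0,0,0],[0,0,0],1],[[0,0,0],[0,0,0],1],[[0,0,0],[0,0,0],1],[[0,0,0],[0,0,0],1],[[0,0,0],[0,0,0],1]]'; python3 v.py a4 335 120 440 240 35
```

```text
time_s: 5.83
position: [0.5256, -0.2814, 0.2137]
tcp_rot: [[-0.201, 0.001, 0.98], [-0.98, -0.001, -0.201], [0.001, -1.0, 0.001]]
force: [-0.1, 0.4, 4.4]
opening: 0.382
```

View pics/a4.png

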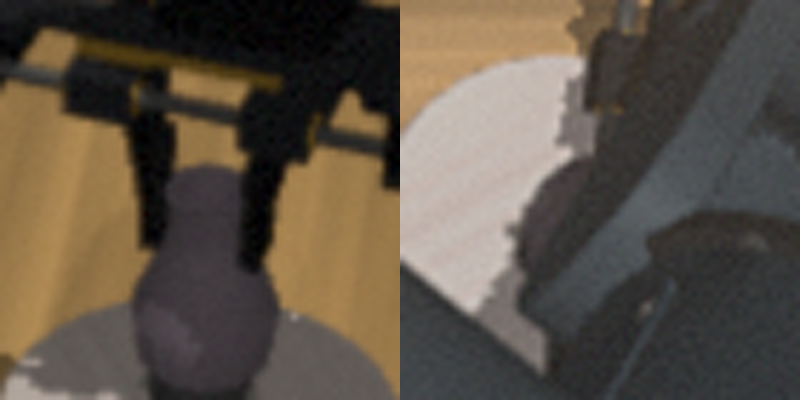

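Opening is now 33 mm, so the pads are on the straight neck. Lift slowly.

```bash
python3 -m pendant '[[[0,-0.3,0],[0,0,0],1],[[0,-0.5,0],[0,0,0],1],[[0,-0.8,0],[0,0,0],1],[[0,-1,0],[0,0,0],1],[[0,-1,0],[0,0,0],1],[[0,-1,0],[0,0,0],1],[[0,-1,0],[0,0,0],1],[[0,-0.8,0],[0,0,0],1],[[0,-0.5,0],[0,0,0],1],[[0,0,0],[0,0,0],1]]'; python3 v.py a5 335 110 440 240 60
```

```text
time_s: 6.77
position: [0.5257, -0.2815, 0.284]
tcp_rot: [[-0.201, 0.002, 0.98], [-0.98, -0.002, -0.201], [0.001, -1.0, 0.003]]
force: [0.6, -0.1, -1.8]
opening: 0.382
```

View pics/a5.png

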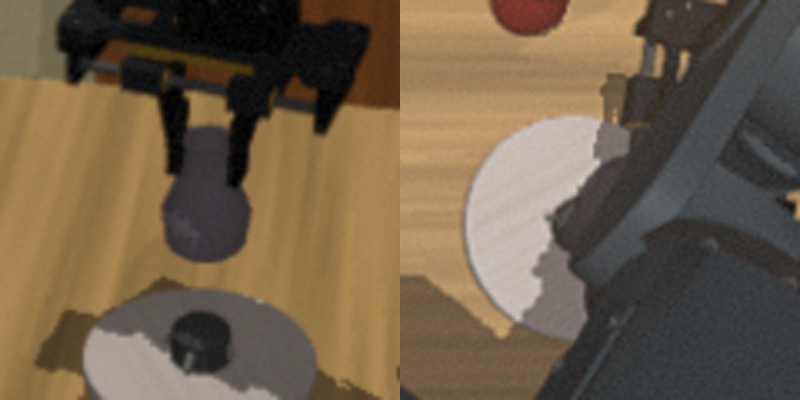

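Pot is hanging upright at crop (207,215) and the bare hub shows below it. Transfer to the board.

```bash
python3 -m pendant '[[[-1.5,0,-0.37],[0,0,0],1],[[-2.8,0,-0.69],[0,0,0],1],[[-2.8,0,-0.69],[0,0,0],1],[[-2.8,0,-0.69],[0,0,0],1],[[-2.8,0,-0.69],[0,0,0],1],[[-2.8,0,-0.69],[0,0,0],1],[[-2.8,0,-0.69],[0,0,0],1],[[-2.8,0,-0.69],[0,0,0],1],[[-2.8,0,-0.69],[0,0,0],1],[[-2.8,0,-0.69],[0,0,0],1],[[-2.8,0,-0.69],[0,0,0],1],[[-2.8,0,-0.69],[0,0,0],1],[[-2.8,0,-0.69],[0,0,0],1],[[-2.8,0,-0.69],[0,0,0],1],[[-2.8,0,-0.69],[0,0,0],1],[[-2.8,0,-0.69],[0,0,0],1],[[-2.8,0,-0.69],[0,0,0],1],[[-2.8,0,-0.69],[0,0,0],1],[[-2.8,0,-0.69],[0,0,0],1],[[-2.1,0,-0.5],[0,0,0],1]]'
python3 -m pendant '[[[0,0,0],[0,0,0],1],[[0,0,0],[0,0,0],1],[[0,0,0],[0,0,0],1]]'
```

```text
time_s: 8.53
position: [0.5015, 0.2773, 0.2815]
tcp_rot: [[-0.199, -0.002, 0.98], [-0.98, 0.0, -0.199], [0.0, -1.0, -0.002]]
force: [0.3, -0.1, -1.1]
opening: 0.382
time_s: 8.78
position: [0.5023, 0.2744, 0.2816]
tcp_rot: [[-0.2, -0.002, 0.98], [-0.98, -0.001, -0.2], [0.001, -1.0, -0.002]]
force: [-0.2, -0.9, -1.4]
opening: 0.382
```

```bash
python3 v.py a6 310 340 220 260 100;python3 - <<'E'
from h import *
C=load()
a=C["top"]["img"][200:300,385:485,::-1]
cv2.imwrite("pics/hub.png",np.hstack([cv2.resize(C["top"]["img"][220:270,410:460,::-1],None,fx=8,fy=8,interpolation=2),cv2.resize(C["side"]["img"][130:180,310:360,::-1],None,fx=8,fy=8,interpolation=2)]))
E
```

```text
(no output)
```

View pics/a6.png

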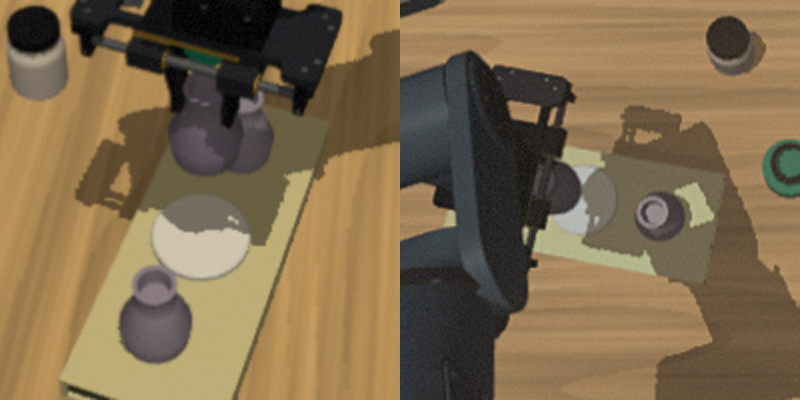

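View pics/hub.png

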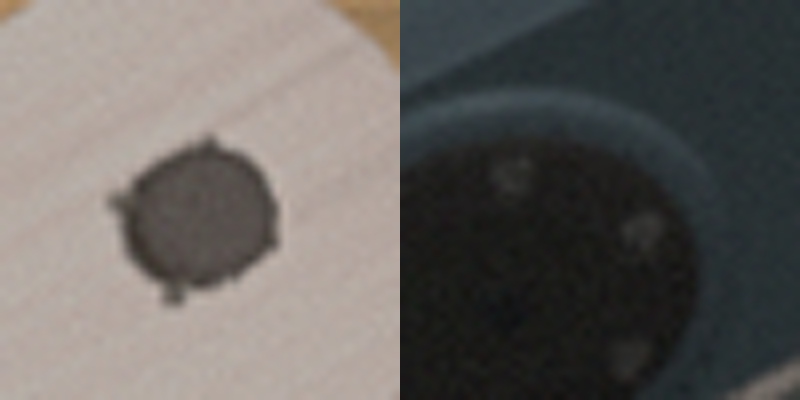

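```bash
python3 -m pendant '[[[0,0.5,0.1],[0,0,0],1],[[0,1,0.1],[0,0,0],1],[[0,1.5,0],[0,0,0],1],[[0,1.5,0],[0,0,0],1],[[0,1.5,0],[0,0,0],1],[[0,1.5,0],[0,0,0],1],[[0,1.3,0],[0,0,0],1],[[0,1,0],[0,0,0],1],[[0,0.7,0],[0,0,0],1],[[0,0.4,0],[0,0,0],1],[[0,0,0],[0,0,0],1],[[0,0,0],[0,0,0],1]]';  python3 v.py a7 310 340 220 260 60
python3 - <<'E'
from h import *
c=bot.capture("top")
box=src((122,145,277,288),(410,220),8)
def f(p):
    a=ext(c,*p,.060,.0215);b=ext(c,*p,.085,.0215);d=ext(c,*p,.088,.0190)
    m=np.minimum(np.minimum(a,b),d);M=np.maximum(np.maximum(a,b),d);return np.r_[m[:2],M[2:]]-box
s=least_squares(f,(.525,-.28));print(s.x*1000,s.fun)
E
```

```text
time_s: 9.98
position: [0.5056, 0.2742, 0.1734]
tcp_rot: [[-0.201, 0.0, 0.98], [-0.98, 0.0, -0.201], [-0.0, -1.0, 0.0]]
force: [-0.6, 0.5, -1.7]
opening: 0.38
[ 526.24051069 -281.37975924] [-0.30029208 -0.45707681  0.29637979  0.46034801]
```

View pics/a7.png

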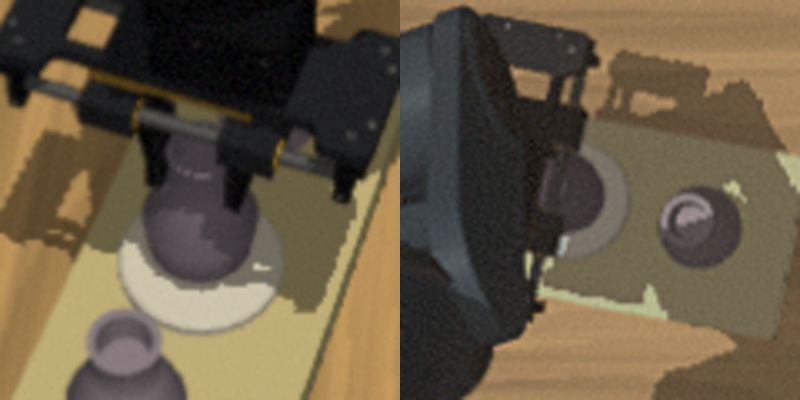

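Pot hangs over the disc's centre, about 1 cm above it. Lower in fine steps.

```bash
python3 -m pendant '[[[0,0.3,0],[0,0,0],1],[[0,0.3,0],[0,0,0],1],[[0,0.2,0],[0,0,0],1],[[0,0.1,0],[0,0,0],1],[[0,0,0],[0,0,0],1],[[0,0,0],[0,0,0],1]]';python3 -m pendant '[[[0,0.08,0],[0,0,0],1],[[0,0,0],[0,0,0],1],[[0,0,0],[0,0,0],1]]'
```

```text
time_s: 10.63
position: [0.5053, 0.2742, 0.1641]
tcp_rot: [[-0.201, -0.0, 0.98], [-0.98, -0.0, -0.201], [0.0, -1.0, -0.0]]
force: [-0.1, 0.2, -1.4]
opening: 0.385
time_s: 10.88
position: [0.5054, 0.2742, 0.1638]
tcp_rot: [[-0.201, 0.0, 0.98], [-0.98, 0.0, -0.201], [-0.0, -1.0, 0.0]]
force: [-0.1, -0.5, 2.0]
opening: 0.38
```

Contact: the force went from -1.4 to +2 N. Release gently and look.

```bash
python3 -m pendant '[[[0,0.03,0],[0,0,0],1],[[0,0,0],[0,0,0],0.6],[[0,0,0],[0,0,0],0.55],[[0,0,0],[0,0,0],0.5],[[0,0,0],[0,0,0],0.4],[[0,0,0],[0,0,0],0.2],[[0,0,0],[0,0,0],0],[[0,0,0],[0,0,0],0],[[0,0,0],[0,0,0],0],[[0,0,0],[0,0,0],0]]';  python3 v.py a8 310 340 220 260 60
```

```text
time_s: 11.72
position: [0.5048, 0.2741, 0.1626]
tcp_rot: [[-0.201, -0.001, 0.98], [-0.98, -0.0, -0.201], [0.001, -1.0, -0.001]]
force: [0.4, 0.1, -0.3]
opening: 0.869
```

View pics/a8.png

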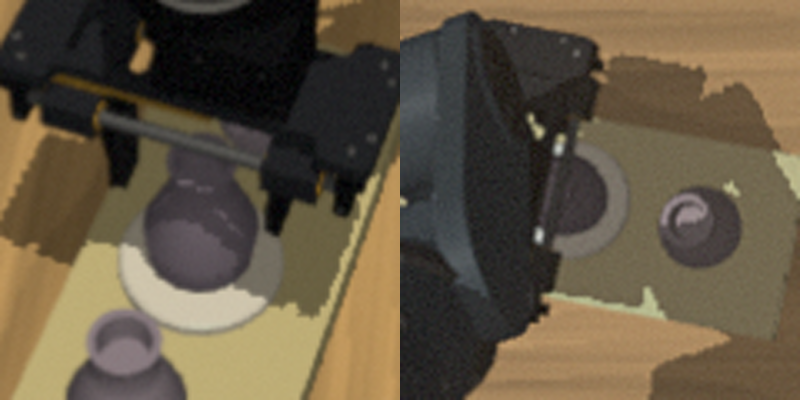

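The pot stands upright on the disc and the fingers are clear of it. Retreat up.

```bash
python3 -m pendant '[[[0,-0.5,0],[0,0,0],0],[[0,-1,0],[0,0,0],0],[[0,-1.5,0],[0,0,0],0],[[0,-1.5,0],[0,0,0],0],[[0,-1.5,0],[0,0,0],0],[[0,-1.5,0],[0,0,0],0],[[0,-0.5,0],[0,0,0],0],[[1.5,-0.3,0.54],[0,0,0],0],[[2.5,0,0.9],[0,0,0],0],[[2.5,0,0.9],[0,0,0],0],[[2.5,0,0.9],[0,0,0],0],[[2.5,0,0.9],[0,0,0],0],[[2.5,0,0.9],[0,0,0],0],[[2.5,0,0.9],[0,0,0],0],[[2.5,0,0.9],[0,0,0],0],[[2.5,0,0.9],[0,0,0],0],[[2.5,0,0.9],[0,0,0],0],[[0.9,0,0.28],[0,0,0],0],[[0,0,0],[0,0,0],0],[[0,0,0],[0,0,0],0]]'; python3 v.py a9 310 240 240 260 110
```

```text
time_s: 13.48
position: [0.5424, 0.0125, 0.2462]
tcp_rot: [[-0.202, -0.001, 0.979], [-0.979, 0.001, -0.202], [-0.001, -1.0, -0.001]]
force: [-0.5, 0.5, 0.4]
opening: 1.0
```

View pics/a9.png

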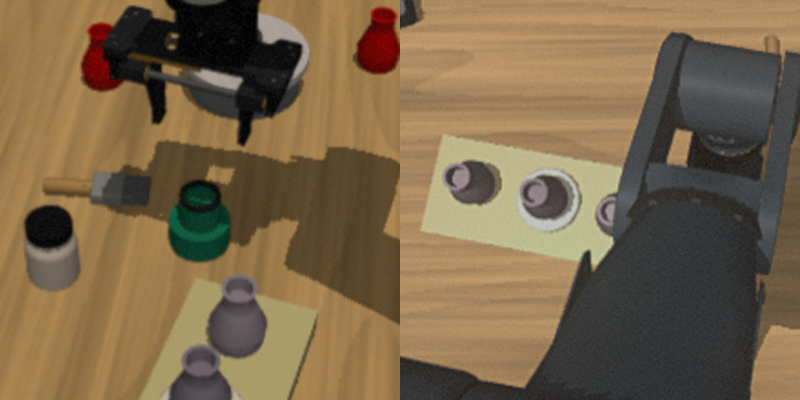

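All three pots stand upright and the lilac one is on the disc (top crop (545,195)). Descend on the chuck.

```bash
python3 -m pendant '[[[0,1,0],[0,0,0],0],[[0,2,0],[0,0,0],0],[[0,2,0],[0,0,0],0],[[0,2,0],[0,0,0],0],[[0,2,0],[0,0,0],0],[[0,2,0],[0,0,0],0],[[0,1.5,0],[0,0,0],0],[[0,0.8,0],[0,0,0],0],[[0,0.3,0],[0,0,0],0],[[0,0,0],[0,0,0],0],[[0,0,0],[0,0,0],0]]'; python3 v.py a10 310 240 315 240 50
```

```text
time_s: 14.5
position: [0.543, 0.0127, 0.1105]
tcp_rot: [[-0.2, 0.001, 0.98], [-0.98, -0.0, -0.2], [-0.0, -1.0, 0.001]]
force: [0.7, 0.0, 0.0]
opening: 0.998
```

View pics/a10.png

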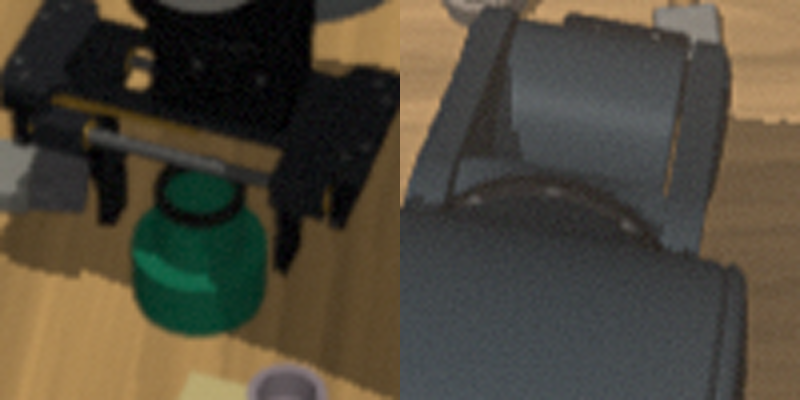

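```bash
python3 -m pendant '[[[0,0.25,0],[0,0,0],0],[[0,0,0],[0,0,0],0.2],[[0,0,0],[0,0,0],0.35],[[0,0,0],[0,0,0],0.4],[[0,0,0],[0,0,0],0.45],[[0,0,0],[0,0,0],0.6],[[0,0,0],[0,0,0],1],[[0,0,0],[0,0,0],1],[[0,0,0],[0,0,0],1],[[0,0,0],[0,0,0],1],[[0,0,0],[0,0,0],1],[[0,0,0],[0,0,0],1]]'; python3 v.py a11 310 240 315 240 50
```

```text
time_s: 15.6
position: [0.5429, 0.0123, 0.1077]
tcp_rot: [[-0.201, 0.0, 0.98], [-0.98, -0.0, -0.201], [0.0, -1.0, 0.0]]
force: [-0.1, 0.0, -0.8]
opening: 0.549
```

View pics/a11.png

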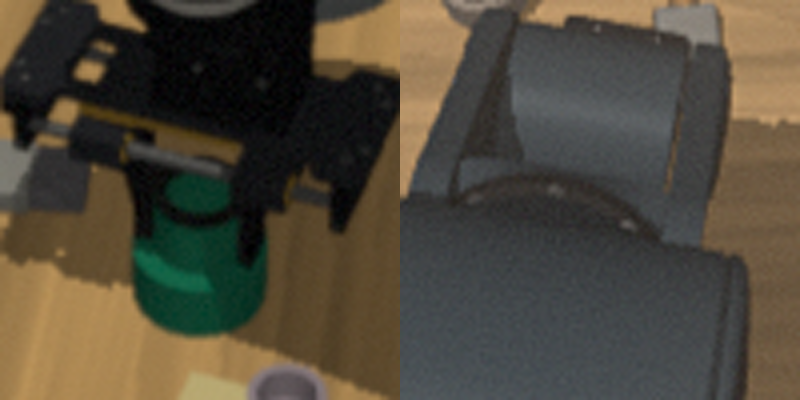

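Gripped at 47.8 mm opening, which matches the neck. Lift, and carry to just short of the hub.

```bash
python3 -m pendant '[[[0,-0.4,0],[0,0,0],1],[[0,-1,0],[0,0,0],1],[[0,-1.6,0],[0,0,0],1],[[0,-1.8,0],[0,0,0],1],[[0,-1.8,0],[0,0,0],1],[[0,-1.8,0],[0,0,0],1],[[0,-1.6,0],[0,0,0],1],[[1,-0.7,0.2],[0,0,0],1],[[2.5,-0.3,0.36],[0,0,0],1],[[2.8,0,0.4],[0,0,0],1],[[2.8,0,0.4],[0,0,0],1],[[2.8,0,0.4],[0,0,0],1],[[2.8,0,0.4],[0,0,0],1],[[2.8,0,0.4],[0,0,0],1],[[2.8,0,0.4],[0,0,0],1],[[2.8,0,0.4],[0,0,0],1],[[2.8,0,0.4],[0,0,0],1],[[2.2,0,0.35],[0,0,0],1],[[0.9,0,0.1],[0,0,0],1],[[0,0,0],[0,0,0],1]]'; python3 -m pendant '[[[0,0,0],[0,0,0],1],[[0,0,0],[0,0,0],1]]'; python3 v.py a12 335 140 435 250 50
```

```text
time_s: 17.37
position: [0.5251, -0.2828, 0.2174]
tcp_rot: [[-0.204, 0.0, 0.979], [-0.979, -0.001, -0.204], [0.001, -1.0, 0.0]]
force: [0.8, 0.6, -2.0]
opening: 0.548
time_s: 17.53
position: [0.5252, -0.2786, 0.2173]
tcp_rot: [[-0.2, -0.002, 0.98], [-0.98, 0.002, -0.2], [-0.002, -1.0, -0.002]]
force: [0.3, 0.1, -1.9]
opening: 0.547
```

View pics/a12.png

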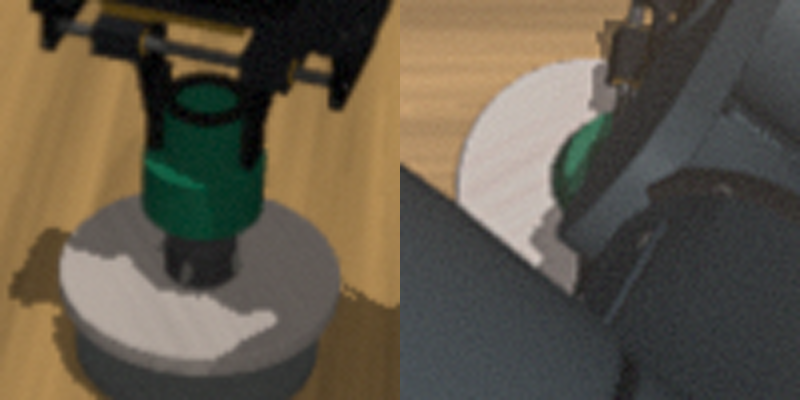

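```bash
python3 -m pendant '[[[0,0,0],[0,0,0],1],[[0,0,0],[0,0,0],1],[[0,0,0],[0,0,0],1]]'
python3 - <<'E'
from h import *
C=load()
cv2.imwrite("pics/a13.png",np.hstack([cv2.resize(C["side"]["img"][130:180,310:360,::-1],None,fx=8,fy=8,interpolation=2),cv2.resize(C["top"]["img"][225:275,405:455,::-1],None,fx=8,fy=8,interpolation=2)]))
s=bot.read_state();print(s["position"],s["time_s"])
E
```

```text
time_s: 17.88
position: [0.526, -0.2795, 0.2177]
tcp_rot: [[-0.2, -0.0, 0.98], [-0.98, 0.0, -0.2], [-0.0, -1.0, -0.0]]
force: [-0.0, 0.3, -1.4]
opening: 0.542
[ 0.5259214  -0.27987447  0.21772567] 17.9833
```

View pics/a13.png

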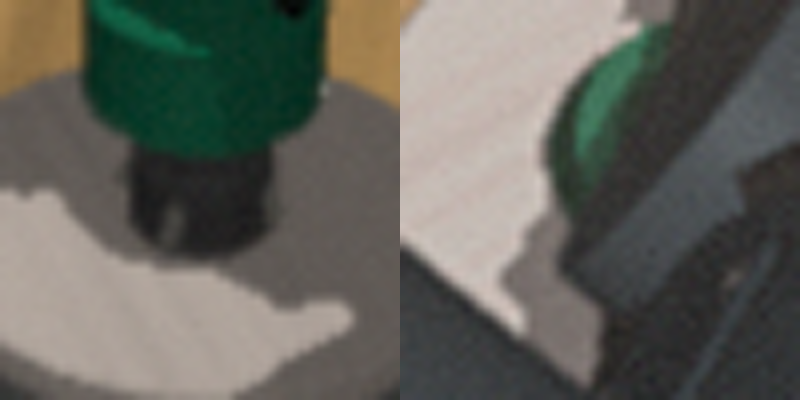

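Run:
```python
from h import *
c=bot.capture("side")
b=lambda v,o:(v+.5)/8-.5+o
# skirt bottom circle z=.110
t=np.array([b(82,310),b(156,130),b(327,310)])
f=lambda p:ext(c,*p,.110,.036)[[0,3,2]]-t
s=least_squares(f,(.525,-.28));print("chuck",s.x*1000,s.fun)
t2=np.array([b(130,310),b(258,130),b(274,310)])
f=lambda p:np.r_[ext(c,*p,.078,.0215)[0],ext(c,*p,.060,.0215)[3],ext(c,*p,.078,.0215)[2]]-t2
s=least_squares(f,(.525,-.28));print("hub",s.x*1000,s.fun)
```

```text
chuck [ 526.50276993 -279.13161033] [-0.00631221 -0.0003718   0.00632627]
hub [ 526.2676906  -280.60380747] [-0.00674669 -0.00023075  0.0067553 ]
```

Side-view fit: chuck (526.5,-279.1), hub (526.3,-280.6). I'll shift 1 mm and lower.

```bash
python3 -m pendant '[[[0.1,0.3,0],[0,0,0],1],[[0,0.5,0],[0,0,0],1],[[0,0.5,0],[0,0,0],1],[[0,0.4,0],[0,0,0],1],[[0,0.2,0],[0,0,0],1],[[0,0,0],[0,0,0],1]]'; python3 -m pendant '[[[0,0.2,0],[0,0,0],1],[[0,0.2,0],[0,0,0],1],[[0,0.2,0],[0,0,0],1],[[0,0,0],[0,0,0],1]]'; python3 -m pendant '[[[0,0.2,0],[0,0,0],1],[[0,0.2,0],[0,0,0],1],[[0,0,0],[0,0,0],1],[[0,0,0],[0,0,0],1]]'
```

```text
time_s: 18.53
position: [0.5252, -0.281, 0.1976]
tcp_rot: [[-0.201, -0.002, 0.98], [-0.98, 0.001, -0.201], [-0.001, -1.0, -0.002]]
force: [-0.4, -0.4, -2.6]
opening: 0.545
time_s: 18.87
position: [0.5254, -0.2811, 0.1923]
tcp_rot: [[-0.201, -0.0, 0.98], [-0.98, 0.0, -0.201], [-0.0, -1.0, -0.001]]
force: [-0.0, 0.8, -1.9]
opening: 0.543
time_s: 19.2
position: [0.5255, -0.2811, 0.1885]
tcp_rot: [[-0.201, -0.0, 0.98], [-0.98, 0.0, -0.201], [-0.0, -1.0, -0.0]]
force: [0.2, -0.0, -0.7]
opening: 0.547
```

Underside is at 81 mm, below the hub's top, with no contact force, so it is over the hub. Continue to the catches.

```bash
python3 -m pendant '[[[0,0.2,0],[0,0,0],1],[[0,0.2,0],[0,0,0],1],[[0,0.1,0],[0,0,0],1],[[0,0,0],[0,0,0],1],[[0,0,0],[0,0,0],1]]'; python3 -m pendant '[[[0,0.2,0],[0,0,0],1],[[0,0.1,0],[0,0,0],1],[[0,0,0],[0,0,0],1]]'; python3 -m pendant '[[[0,0.2,0],[0,0,0],1],[[0,0.1,0],[0,0,0],1],[[0,0,0],[0,0,0],1]]'
```

```text
time_s: 19.62
position: [0.5255, -0.2812, 0.1835]
tcp_rot: [[-0.201, -0.0, 0.98], [-0.98, 0.0, -0.201], [-0.0, -1.0, -0.0]]
force: [-0.0, -0.4, -1.5]
opening: 0.544
time_s: 19.87
position: [0.5251, -0.2809, 0.1804]
tcp_rot: [[-0.201, -0.001, 0.98], [-0.98, 0.001, -0.201], [-0.001, -1.0, -0.002]]
force: [-1.6, 0.6, -0.7]
opening: 0.546
time_s: 20.12
position: [0.5255, -0.2812, 0.1785]
tcp_rot: [[-0.201, 0.0, 0.98], [-0.98, -0.0, -0.201], [0.0, -1.0, 0.0]]
force: [-2.3, 0.7, 4.2]
opening: 0.546
```

```bash
python3 -m pendant '[[[0,0.15,-0.04],[0,0,0],1],[[0,0.15,0],[0,0,0],1],[[0,0,0],[0,0,0],1]]'; python3 -m pendant '[[[0,0.15,0],[0,0,0],1],[[0,0.15,0],[0,0,0],1],[[0,0,0],[0,0,0],1]]';python3 -m pendant '[[[0,0.1,0],[0,0,0],1],[[0,0.1,0],[0,0,0],1],[[0,0,0],[0,0,0],1]]'
```

```text
time_s: 20.37
position: [0.5255, -0.2813, 0.1763]
tcp_rot: [[-0.201, 0.001, 0.98], [-0.98, -0.001, -0.201], [0.001, -1.0, 0.002]]
force: [-2.7, 2.1, 7.3]
opening: 0.544
time_s: 20.62
position: [0.5253, -0.2811, 0.1726]
tcp_rot: [[-0.201, 0.001, 0.98], [-0.98, -0.0, -0.201], [0.0, -1.0, 0.001]]
force: [-1.2, -0.5, -3.8]
opening: 0.545
time_s: 20.87
position: [0.5254, -0.2813, 0.169]
tcp_rot: [[-0.201, 0.0, 0.98], [-0.98, -0.0, -0.201], [0.0, -1.0, 0.0]]
force: [-0.6, 0.2, -2.7]
opening: 0.545
```

The catches snapped: force peaked above 7 N, then dropped to -4 N. Now go onto the head and build up the push.

```bash
python3 -m pendant '[[[0,0.1,0],[0,0,0],1],[[0,0.1,0],[0,0,0],1],[[0,0,0],[0,0,0],1]]'; python3 -m pendant '[[[0,0.1,0],[0,0,0],1],[[0,0,0],[0,0,0],1],[[0,0,0],[0,0,0],1]]'; python3 -m pendant '[[[0,0.1,0],[0,0,0],1],[[0,0,0],[0,0,0],1],[[0,0,0],[0,0,0],1]]'
```

```text
time_s: 21.12
position: [0.5255, -0.2814, 0.1677]
tcp_rot: [[-0.201, 0.001, 0.98], [-0.98, -0.001, -0.201], [0.0, -1.0, 0.001]]
force: [-0.2, 0.3, -2.5]
opening: 0.542
time_s: 21.37
position: [0.5256, -0.2814, 0.1677]
tcp_rot: [[-0.201, 0.001, 0.98], [-0.98, -0.001, -0.201], [0.001, -1.0, 0.001]]
force: [-1.3, -0.1, 5.5]
opening: 0.547
time_s: 21.62
position: [0.5255, -0.2814, 0.1676]
tcp_rot: [[-0.2, 0.001, 0.98], [-0.98, -0.001, -0.2], [0.001, -1.0, 0.001]]
force: [-2.3, 1.9, 10.3]
opening: 0.546
```

```bash
python3 -m pendant '[[[0,0.1,0],[0,0,0],1],[[0,0,0],[0,0,0],1],[[0,0.1,0],[0,0,0],1],[[0,0,0],[0,0,0],1],[[0,0,0],[0,0,0],1]]'; python3 -m pendant '[[[0,0.1,0],[0,0,0],1],[[0,0,0],[0,0,0],1],[[0,0,0],[0,0,0],1],[[0,0,0],[0,0,0],1]]'; python3 v.py a14 335 145 435 250 50; python3 v.py a15 310 320 220 260 100
```

```text
time_s: 22.03
position: [0.5255, -0.2814, 0.1676]
tcp_rot: [[-0.2, 0.002, 0.98], [-0.98, -0.002, -0.2], [0.001, -1.0, 0.002]]
force: [-3.6, 2.8, 22.0]
opening: 0.541
time_s: 22.37
position: [0.5255, -0.2814, 0.1675]
tcp_rot: [[-0.2, 0.002, 0.98], [-0.98, -0.002, -0.2], [0.002, -1.0, 0.002]]
force: [-5.5, 3.8, 27.5]
opening: 0.547
```

View pics/a14.png

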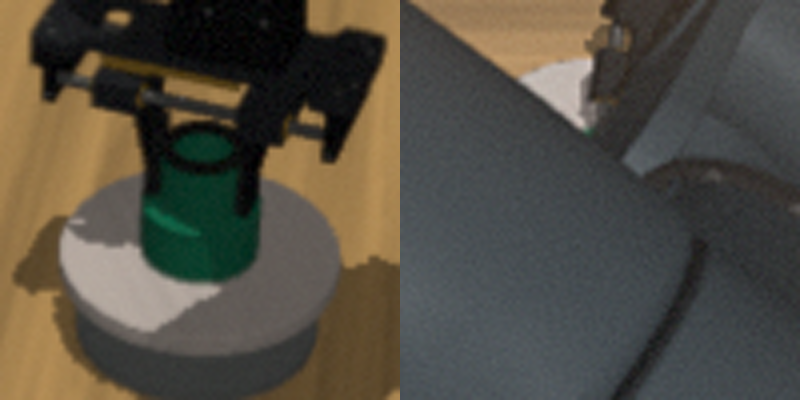

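View pics/a15.png

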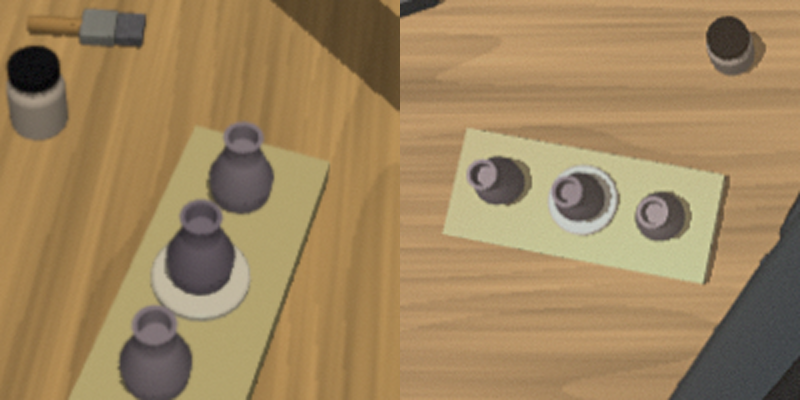

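The chuck sits flush on the head, upright. All three pots are upright with the lilac one centred on the disc, and the jar and brush are unmoved. The push is steady at 27.5 N. Handing in.

```bash
python3 -c "
from rig import bot
s=bot.read_state();print(s['position'],s['force'],s['opening'],s['time_s'])
print(bot.hand_in())"
```

```text
[ 0.5255237  -0.28139548  0.16752975] [-5.54535269  4.17750337 27.20110067] 0.5427140153921063 22.5667
the job is handed in; nothing more can be done
None
```

The job is done and handed in at 22.6 s. The lilac pot stands upright and released on the plaster disc, and the green chuck is home on the hub with the arm still holding it and pushing down.

- **Pot:** my first grip caught the tapered shoulder below the neck, so I opened, went up 6 mm and gripped the straight neck. The last pictures show it upright near the disc's centre.
- **Chuck:** the push reached more than 7 N, then dropped suddenly as the catches snapped over. The chuck stopped with its underside about 60 mm above the bench, level with the wheel head.
- **Final push:** about 27 N down at hand-in, with about 7 N sideways.
- **Other things:** the other two pots, the jar and the brush look unmoved in the last pictures.
- **Checks:** the two cameras disagreed by up to 5 mm in y, so I aligned the chuck to the hub in the side view alone. The catch joints could not be read directly, so the click is judged from the force drop and the final height.

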